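# Bolt the sample locker shut

### The arm

A 6-joint arm with a two-finger parallel gripper is mounted at the origin on a cart in front of the work surface, level with it; the furniture and walls round the work are solid. World frame = base frame: x ahead of the robot, y to its left, z up, the work surface at z = 0. Lengths are in mm, angles in rad, forces in N, time in s.
With the tool pointing down it reaches from about 275 to 1000 mm from the base axis. Payload 8.4 kg.
Tool frame: the origin (TCP) lies between the finger pads; the fingertips stand 22 mm ahead of it and the grasp point (between the pads) lies 3 mm ahead of it (r.nose_length is the z of the fingertips in the tool frame, in mm); z points along the fingers, y is the line along which they close (so a half turn about z gives the same grasp; the last joint's range is limited). The gripper opens to 85 mm and grips with 20 to 120 N. Pads are 22 mm wide; open, the fingers measure 114 mm over their backs; the gripper's body (76 mm by 85 mm) begins 54 mm behind the grasp point. The pads swing forward as they close: fully open they stand 13 mm farther back than shut.
Start: joints at [-1.224, 0.353, 1.633, -0, 1.155, -0.002], TCP at [213.605, -587.368, 253.281] pointing down, gripper open.
Joint ranges: [-2.63, 2.63], [-0.92, 2.1], [0.06, 2.66], [-1.3, 4.44], [0, 2.69], [-3.02, 3.02]. Speed limits (rad/s): [2.22, 2.22, 2.79, 3.14, 3.14, 3.14].

### API

Orientations are given as [roll, pitch, yaw] about the fixed x, y, z axes, in that order (R = Rz(yaw) Ry(pitch) Rx(roll)).
In Python, from rig import r, optics, order gives the robot as it stands (r), with the cameras (optics) and the job (order).
- The arm moves only by the shell command python3 steer.py 'ROWS' [FORCE]. ROWS is a JSON list that holds a single list of rows (three levels of brackets), with 1 to 5 rows, each of 7 numbers: a rotation vector rx, ry, rz in shares of 2 pi rad (1.0 is 2 pi rad), then dx, dy, dz in shares of 0.2 m (1.0 is 0.2 m), then the opening from 0.0 (shut) to 1.0 (fully open); each row shifts and turns the commanded pose from where the row before left it, along the tool's axes as they then stand; what a row does not reach is not made up. A row lasts 1/12 s, in which the tool goes at most 41.7 mm and 0.125 rad, less where a joint would pass 70% of its speed; a pose out of reach is approached as far as the arm can. The fingers move at their own pace and stop on an object; FORCE is the grip in N (left out, the last holds). Time passes only in rows, so rows that do not move let the fingers close. It prints the time, the measured TCP pose, the force, the opening and the grip force at its end. No shift or turn number may pass 1 either way. Input that does not fit is refused with a message, and nothing moves.
- r.sense(): the state, without advancing time (a new reading comes with each control period).
- optics.grab_frame(name): name is "scene" or "top"; returns the picture (480x640x3 uint8, red, green, blue); there is no depth.
- optics.camera_params(name): a dict with "fx", "fy", "cx", "cy" (pixels), "rvec" (rotation vector, rad) and "tvec" (3), from world to camera coordinates, as OpenCV has them. Camera axes: x right, y down, z forward; pixel columns grow to the right and rows downward; lengths in mm; the calibration is good to about 2 mm. A picture is of the moment at which its call begins. camera_params takes no time and is no camera call.
- order.sign_off(): hands the job in; it is judged then, once.
The state is a dict: "clock": time; "qpos": joint angles; "qvel": joint speeds; "joint_efforts": joint torques, N m; "eef_pos": TCP position; "tcp_rot": TCP orientation; "contact_force": force on the tool from outside, world axes, zero at the start; "wrist_torque": the same for the moment, N m; "opening": opening from 0.0 (shut) to 1.0 (fully open); "grasp_force": force on a finger pad.
Only numpy, scipy, OpenCV 4.12 (cv2) and the standard library are available. Lean on these libraries where they do the work, as an engineer would, in place of code of your own. Each camera call takes 0.05 s, during which the arm holds its last target. There are 200 camera calls.

### The job

Lock the sample locker: with one fingertip press the spring safety catch down and keep it down while the other fingertip pushes the bolt by its thumb lug all the way into the keeper on the lid, then let the catch spring back up so that it locks the bolt there. Do not let the catch come up while the bolt is part way. Only press and push, without force: nothing is to be gripped or lifted, and leave the glassware and other things around and on the locker alone.

Things in the scene. Friction and masses are not known exactly. Their poses are not given: they have to be found in the camera images.
- locker: grey flat sample locker fixed to the worktop, 150 (x) x 320 (y) x 55 mm; origin at the centre of its underside; x to its back, y along it, z up. The bolt locks towards +y. The white lid is its top from y +41 mm on; the steel keeper on it is 34 mm high at y +50 to +62. The latch lies along x = 0 on a plate 48 mm wide, y -125 to +36. Small bystanders stand on top of it
- lug (a point): where to push: middle of the -y face of the bolt's upright thumb lug, 48 mm above the locker's top, 109 mm to -y of its centre with the bolt at 0. The steel lug is 30 mm wide (x), 8 mm thick (y), its top 58 mm above the locker's top; it stands on a flat bar 16 mm wide whose top is 28 mm above the locker's top. Behind the lug all is free above the bar. Axes as the locker's
- catch_top (a point): centre of the upper face of the safety catch: a flat aluminium plate 44 (x) x 80 (y) x 4 mm, y -50 to +30 mm of the locker, 47 mm above its top while up; the bar runs below. Pressed anywhere it sinks without tilting; a fingertip may slide along it. Gap between plate and lug 51 mm with the bolt at 0, 21 mm when home. Axes as the locker's
- bolt (a joint): slide of the bolt in m: 0 to 0.005 at the start (drawn back), 0.030 at its stop in the keeper; grows towards +y of the locker; needs about 1.5 N, stays where it is left. With the catch up it is blocked at 0 to 0.005, at a half-way notch (0.014 to 0.018) and at home (0.027 to 0.030)
- catch (a joint): depth of the catch in m: 0 up (it springs back by itself), 0.009 fully down. 2.7 N to start, 7 N fully down. The bolt is free to slide once it is deeper than 0.006
- vial_1: white capped vial, 26 mm across, 49 mm high, on the locker in front of the latch; origin at the centre of its underside; leave alone
- vial_2: white capped vial, 26 mm across, 49 mm high, on the locker behind the latch; origin at the centre of its underside; leave alone
- dropper_1: dropper bottle with a pointed cap, 32 mm across, 81 mm high, on the locker behind the latch; origin at the centre of its underside; leave alone
- petri_1: flat round petri dish, 100 mm across, 18 mm high, lying on the lid; origin at the centre of its underside; leave alone
- tip_box: box of pipette tips with a clear lid, 88 x 122 x 75 mm, on the worktop to the left; origin at the centre of its underside; leave alone
- erlen_1: conical flask, 84 mm across, 125 mm high, on the worktop to the left; origin at the centre of its underside; leave alone
- beaker_b1: glass beaker, 70 x 74 x 90 mm, on the worktop to the right; origin at the centre of its underside; leave alone
- beaker_b2: glass beaker, 74 x 79 x 95 mm, on the worktop to the right; origin at the centre of its underside; leave alone

How it is judged:
By the outcome, as a careful person would: the job done as asked, in the order asked, and still so for the second after the job is handed in, with the robot touching nothing.
It also fails if it takes over 29 s, if anything falls off the work surface, if the arm or the gripper's body presses on something with over 40 N, if the wrist force passes 120 N, or if a joint passes its speed limit or range.

## Working session

There is one attempt and no reset: what is moved stays moved. The work goes in short steps, Python scripts to look and compute and a shell command to move; the robot and the scene stay as the last step left them, time stands still between calls to the robot, and variables do not carry over. Pictures are saved under pics/ and viewed, at most 10 in all, crops included, and the job is handed in when it is done.

```bash
ls; mkdir -p pics; python3 - <<'E'
from rig import r, optics, order
import cv2
for n in("scene","top"):
    cv2.imwrite(f"pics/{n}0.png",optics.grab_frame(n)[:,:,::-1]); print(optics.camera_params(n))
s=r.sense();print(s,r.nose_length)
E
```

```text
pics
rig.py
steer.py
{'fx': 452.7344095217302, 'fy': 452.7344095217302, 'cx': 320.34283980859004, 'cy': 236.79891290830778, 'rvec': array([ 1.95751107, -0.4473321 ,  0.30467488]), 'tvec': array([-541.25633537,  185.62336009,  937.26284595])}
{'fx': 462.678431912722, 'fy': 462.678431912722, 'cx': 329.39936349146336, 'cy': 236.4492296634327, 'rvec': array([ 2.16815637, -2.16779944,  0.1360524 ]), 'tvec': array([  -5.48346173,  613.04657826, 1363.38572585])}
{'clock': 0.1, 'qpos': array([-1.22437196e+00,  3.53578807e-01,  1.63408281e+00, -2.14642766e-05,
        1.15518885e+00, -2.39274068e-03]), 'qvel': array([ 0.00038813, -0.00116225, -0.00179629,  0.00154386,  0.00117388,
        0.00056537]), 'joint_efforts': array([-1.66680922e-03, -6.06353402e+01, -3.42822576e+01, -2.95712016e-04,
        3.87370397e-03,  1.79476325e-05]), 'eef_pos': array([ 213.47572772, -586.97627472,  252.62692225]), 'tcp_rot': array([-3.14033480e+00,  1.66164575e-05,  3.48825793e-01]), 'contact_force': array([-0.16685327, -0.18882337,  0.30205388]), 'wrist_torque': array([ 0.02010259, -0.06226984,  0.01355535]), 'grasp_force': 0.0, 'opening': 0.99874378915349} 22.0
```

View pics/scene0.png

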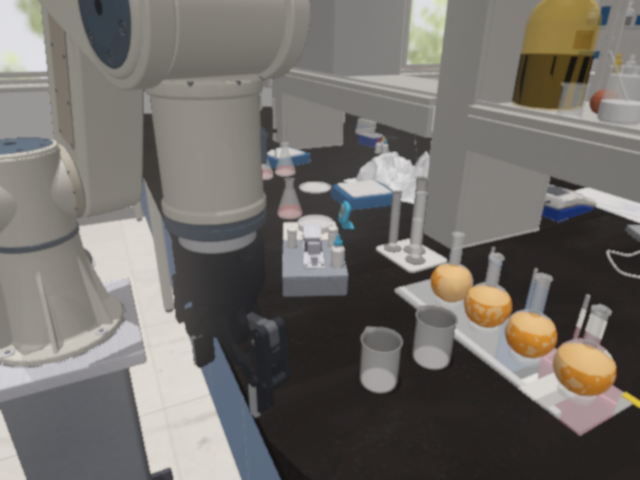

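View pics/top0.png

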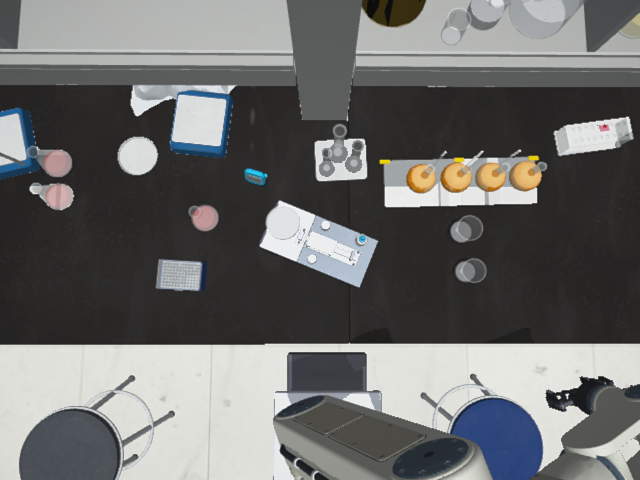

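Scene: locker at about (315,260). Top view: locker at (318,243), its lid with the petri dish at the left, and its dropper bottle at (361,240). I'll enlarge both.

```bash
python3 - <<'E'
import cv2,numpy as np
a=cv2.imread("pics/top0.png")[195:295,250:390]; b=cv2.imread("pics/scene0.png")[205:300,265:365]
a=cv2.resize(a,(784,560),interpolation=cv2.INTER_CUBIC)
b=cv2.resize(b,(600,570),interpolation=cv2.INTER_CUBIC)
cv2.imwrite("pics/topc.png",a);cv2.imwrite("pics/scenec.png",b)
E
```

```text
(no output)
```

View pics/topc.png

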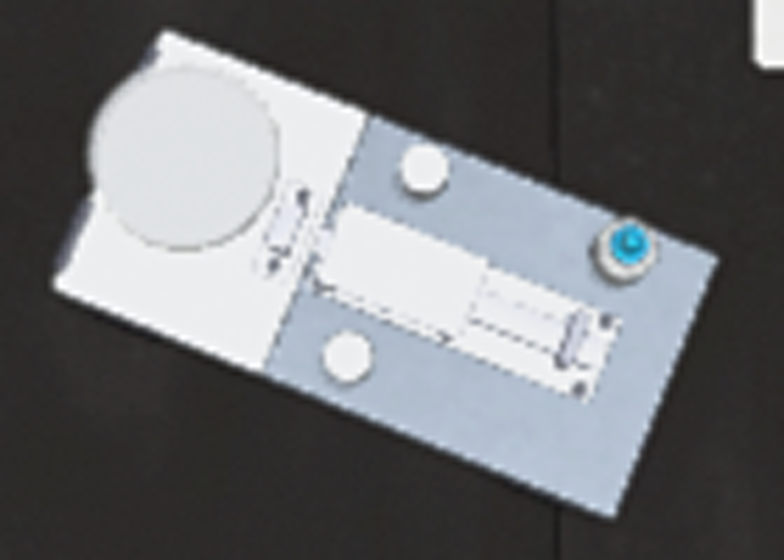

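View pics/scenec.png

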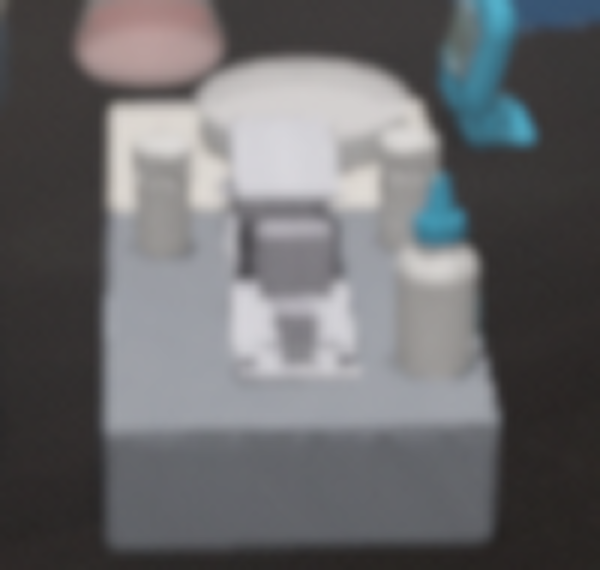

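Top crop: locker top corners (165,30), (53,288), (615,518), (718,258), lug (572,338), catch plate (315–485, 205–335). Scene crop: front top edge (105,430)–(500,420), lug face (258–332, 228–290).

```bash
cat > h.py <<'E'
from rig import r, optics, order
import cv2,numpy as np
def cam(n):
    c=optics.camera_params(n);K=np.array([[c['fx'],0,c['cx']],[0,c['fy'],c['cy']],[0,0,1]]);R=cv2.Rodrigues(c['rvec'])[0];return K,R,c['tvec']
def ray(n,p):
    K,R,t=cam(n);d=R.T@np.linalg.solve(K,[p[0],p[1],1]);return -R.T@t,d
def plane(n,p,z):
    o,d=ray(n,p);return o+d*(z-o[2])/d[2]
def tri(p,q):
    P=[cam(n)[0]@np.c_[cam(n)[1],cam(n)[2]] for n in("top","scene")]
    X=cv2.triangulatePoints(*P,np.float64(p).reshape(2,1),np.float64(q).reshape(2,1))[:,0];return X[:3]/X[3]
def T(u,v):return (250-.5+(u+.5)/5.6,195-.5+(v+.5)/5.6)
def S(u,v):return (265-.5+(u+.5)/6,205-.5+(v+.5)/6)
E
python3 - <<'E'
from h import *
np.set_printoptions(precision=1,suppress=True)
C=[plane("top",T(*p),55) for p in[(165,30),(53,288),(615,518),(718,258)]]
m=np.mean(C,0);ey=(C[0]+C[1]-C[2]-C[3])[:2];ex=(C[0]+C[3]-C[1]-C[2])[:2]
print("corners",np.array(C),"centre",m,"len",np.linalg.norm(ey)/2,np.linalg.norm(ex)/2,"yaw",np.arctan2(-ey[0],ey[1]),np.arctan2(ex[1],ex[0]))
print("tri",tri(T(718,258),S(498,422)),tri(T(615,518),S(105,430)))
print("lugtop tri",tri(T(572,338),S(297,228)), "plane113",plane("top",T(572,338),113))
yaw=np.arctan2(-ey[0],ey[1]);R=np.array([[np.cos(yaw),-np.sin(yaw)],[np.sin(yaw),np.cos(yaw)]])
print("local lug",R.T@(plane("top",T(572,338),113)-m)[:2])
for n,p,z in[("vial1",(347,357),104),("vial2",(424,168),104),("dropper",(630,243),130),("plateA",(345,205),102),("plateB",(485,262),102),("petri",(184,157),73)]: print(n,R.T@(plane("top",T(*p),z)-m)[:2],plane("top",T(*p),z)[:2])
for n,p,q in[("vial1",(347,357),(163,145)),("vial2",(424,168),(410,138)),("dropper",(630,243),(440,180))]:print(n,tri(T(*p),S(*q)))
E
```

```text
corners [[ 720.9  146.    55. ]
 [ 582.   203.6   55. ]
 [ 460.8  -93.4   55. ]
 [ 598.2 -149.4   55. ]] centre [590.5  26.7  55. ] len 320.3113520671895 149.4142906117916 yaw -0.39067099266096 -0.3897452205829964
tri [ 598.3 -149.3   56.3] [460.5 -93.2  57. ]
lugtop tri [551.6 -68.1 112.5] plane113 [551.3 -67.9 113. ]
local lug [  -0.2 -102.4]
vial1 [-52.2  -0.2] [542.2  46.4]
vial2 [52.8  0.6] [639.5   7.2]
dropper [  53.7 -111. ] [597.9 -96.4]
plateA [19.8 31. ] [620.6  47.8]
plateB [ 20.  -46.7] [591.1 -24.1]
petri [ 14.  121.2] [649.6 133.4]
vial1 [542.7  46.2 104.7]
vial2 [640.    6.8 105.8]
dropper [598.1 -96.3 135.7]
```

The rows are not in the units I measure in: shifts go in shares of 0.2 m and turns go in shares of 2 pi rad. I convert before sending: 32 mm / 200 = 0.16, -24.5 mm / 200 = -0.1225.

```bash
python3 steer.py '[[[0, 0, 0, 0.16, -0.1225, 0, 1], [0, 0, 0, 0.16, -0.1225, 0, 1], [0, 0, 0, 0.16, -0.1225, 0, 1], [0, 0, 0, 0.16, -0.1225, 0, 1], [0, 0, 0, 0.16, -0.1225, 0, 1]]]'; python3 steer.py '[[[0, 0, 0, 0.16, -0.1225, 0, 1], [0, 0, 0, 0.16, -0.1225, 0, 1], [0, 0, 0, 0.16, -0.1225, 0, 1], [0, 0, 0, 0.16, -0.1225, 0, 1], [0, 0, 0, 0.16, -0.1225, 0, 1]]]'; python3 steer.py '[[[0, 0, 0, 0.16, -0.1225, 0, 1], [0, 0, 0, 0.16, -0.1225, 0, 1], [0, 0, 0, 0.16, -0.1225, 0, 1], [0, 0, 0, 0.16, -0.1225, 0, 1], [0, 0, 0, 0.16, -0.1225, 0, 1]]]'; python3 steer.py '[[[0, 0, 0.0191, 0, 0, 0, 1], [0, 0, 0.0191, 0, 0, 0, 1], [0, 0, 0.0191, 0, 0, 0, 1], [0, 0, 0.0191, 0, 0, 0, 1], [0, 0, 0.0191, 0, 0, 0, 1]]]'; python3 steer.py '[[[0, 0, 0.0191, 0, 0, 0, 1], [0, 0, 0.003, 0, 0, 0, 1], [0, 0, 0, 0, 0, 0, 1]]]'
cat >> h.py <<'E'
from scipy.spatial.transform import Rotation as Ro
M=np.array([590.5,26.7]);yaw=-0.3905
L=np.array([[np.cos(yaw),-np.sin(yaw)],[np.sin(yaw),np.cos(yaw)]])
def rep(tx,ty,tz):
    s=r.sense();W=np.r_[M+L@[tx,ty],tz];R=Ro.from_euler('xyz',s['tcp_rot']).as_matrix()
    print("clock",s['clock'],"local",(L.T@(s['eef_pos'][:2]-M)).round(1),"z",round(s['eef_pos'][2],1),"rot",s['tcp_rot'].round(3),"move",(R.T@(W-s['eef_pos'])).round(1),"F",s['contact_force'].round(1),"open",round(s['opening'],2))
E
python3 -c "
from h import *
rep(0,-70,140)"
```

```text
clock: 0.52
eef_pos: [322.5, -415.8, 252.9]
tcp_rot: [-3.141, 0.0, 0.348]
contact_force: [1.3, -0.4, 0.9]
opening: 0.999
grasp_force: 0.0
clock: 0.93
eef_pos: [431.1, -245.9, 253.2]
tcp_rot: [-3.142, 0.0, 0.349]
contact_force: [1.9, -0.4, 0.9]
opening: 1.002
grasp_force: 0.0
clock: 1.35
eef_pos: [539.6, -75.9, 253.1]
tcp_rot: [-3.141, 0.0, 0.349]
contact_force: [1.1, 0.1, -0.4]
opening: 1.001
grasp_force: 0.0
clock: 1.77
eef_pos: [538.9, -77.7, 252.9]
tcp_rot: [3.141, 0.001, -0.257]
contact_force: [-0.4, 0.2, -0.1]
opening: 0.997
grasp_force: 0.0
clock: 2.02
eef_pos: [538.9, -77.9, 253.0]
tcp_rot: [3.141, 0.001, -0.388]
contact_force: [0.1, -0.5, -0.2]
opening: 0.999
grasp_force: 0.0
clock 2.0167 local [  -7.9 -116.4] z 253.0 rot [ 3.141e+00  1.000e-03 -3.880e-01] move [  8.  -46.4 113. ] F [ 0.1 -0.5 -0.2] open 1.0
```

```bash
python3 steer.py '[[[0, 0, 0, 0.02, -0.116, 0, 1], [0, 0, 0, 0.02, -0.116, 0, 1], [0, 0, 0, 0, 0, 0.175, 1], [0, 0, 0, 0, 0, 0.175, 1], [0, 0, 0, 0, 0, 0.15, 1]]]'; python3 steer.py '[[[0, 0, 0, 0, 0, 0, 1], [0, 0, 0, 0, 0, 0, 1]]]'
python3 -c "
from h import *
rep(0,-70,120)
b=optics.grab_frame('scene')[205:305,265:365,::-1]; a=optics.grab_frame('top')[195:295,250:390,::-1]
a=cv2.resize(a,(420,300),interpolation=3);b=cv2.resize(b,(360,360),interpolation=3)
c=np.zeros((360,780,3),'u1');c[:300,:420]=a;c[:,420:]=b
cv2.imwrite('pics/p1.png',c)"
```

```text
clock: 2.43
eef_pos: [564.1, -37.6, 151.9]
tcp_rot: [-3.141, -0.0, -0.385]
contact_force: [-0.7, 0.0, -0.4]
opening: 1.002
grasp_force: 0.0
clock: 2.6
eef_pos: [563.1, -38.0, 152.3]
tcp_rot: [3.14, 0.003, -0.388]
contact_force: [0.8, -0.3, 0.5]
opening: 0.997
grasp_force: 0.0
clock 2.6 local [ -0.7 -70.3] z 152.3 rot [ 3.14e+00  3.00e-03 -3.88e-01] move [ 0.8 -0.3 32.3] F [ 0.8 -0.3  0.5] open 1.0
```

View pics/p1.png

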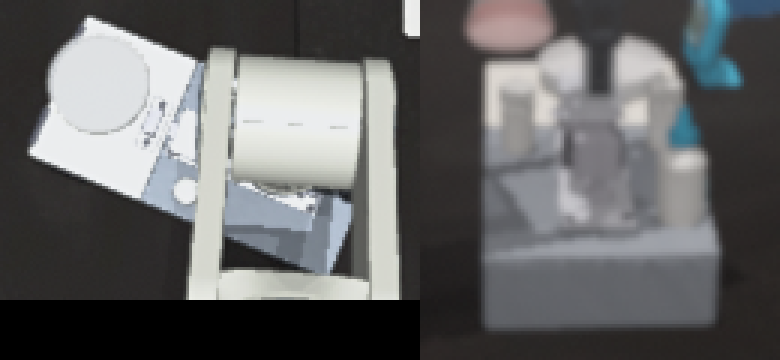

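The scene half shows the rear finger in line with the latch at (598,130), behind the lug; the vials and dropper bottle are clear of it. Descending with force feedback.

To row units: 13 mm / 200 = 0.065, 0.7 mm / 200 = 0.0035.

```bash
python3 steer.py '[[[0, 0, 0, 0.0035, 0, 0.065, 1], [0, 0, 0, 0, 0, 0.065, 1], [0, 0, 0, 0, 0, 0, 1]]]' | grep -E 'pos|force'; python3 steer.py '[[[0, 0, 0, 0, 0, 0.01, 1], [0, 0, 0, 0, 0, 0, 1]]]'| grep -E 'pos|force'; python3 steer.py '[[[0, 0, 0, 0, 0, 0.01, 1], [0, 0, 0, 0, 0, 0, 1]]]'| grep -E 'pos|force';python3 steer.py '[[[0, 0, 0, 0, 0, 0.01, 1], [0, 0, 0, 0, 0, 0, 1]]]'| grep -E 'pos|force'
```

```text
eef_pos: [565.1, -38.5, 127.8]
contact_force: [-0.2, -0.2, -0.1]
grasp_force: 0.0
eef_pos: [565.7, -38.5, 126.8]
contact_force: [-0.6, -0.1, -0.2]
grasp_force: 0.0
eef_pos: [565.3, -38.4, 124.0]
contact_force: [-1.0, -0.3, 0.0]
grasp_force: 0.0
eef_pos: [564.8, -38.3, 121.3]
contact_force: [1.0, -0.7, -0.5]
grasp_force: 0.0
```

To row units: 2 mm / 200 = 0.01.

```bash
for i in 1 2 3; do :; done; python3 steer.py '[[[0, 0, 0, 0, 0, 0.01, 1], [0, 0, 0, 0, 0, 0, 1]]]'| grep -E 'pos|force:'; python3 steer.py '[[[0, 0, 0, 0, 0, 0.01, 1], [0, 0, 0, 0, 0, 0, 1]]]'| grep -E 'pos|force:';python3 steer.py '[[[0, 0, 0, 0, 0, 0.01, 1], [0, 0, 0, 0, 0, 0, 1]]]'| grep -E 'pos|force:';python3 steer.py '[[[0, 0, 0, 0, 0, 0.01, 1], [0, 0, 0, 0, 0, 0, 1]]]'| grep -E 'pos|force:'
```

```text
eef_pos: [564.6, -38.3, 119.0]
contact_force: [0.1, -0.7, 0.0]
grasp_force: 0.0
eef_pos: [564.6, -38.3, 116.9]
contact_force: [-0.7, -1.1, -0.2]
grasp_force: 0.0
eef_pos: [564.6, -38.3, 114.9]
contact_force: [0.5, 1.1, 1.2]
grasp_force: 0.0
eef_pos: [564.6, -38.3, 112.9]
contact_force: [-0.4, -0.4, -0.6]
grasp_force: 0.0
```

To row units: 2 mm / 200 = 0.01.

```bash
python3 steer.py '[[[0, 0, 0, 0, 0, 0.01, 1], [0, 0, 0, 0, 0, 0, 1]]]'| grep -E 'pos|force:'; python3 steer.py '[[[0, 0, 0, 0, 0, 0.01, 1], [0, 0, 0, 0, 0, 0, 1]]]'| grep -E 'pos|force:';python3 steer.py '[[[0, 0, 0, 0, 0, 0.01, 1], [0, 0, 0, 0, 0, 0, 1]]]'| grep -E 'pos|force:'
```

```text
eef_pos: [564.7, -38.3, 111.0]
contact_force: [0.3, 0.1, 0.5]
grasp_force: 0.0
eef_pos: [564.7, -38.4, 109.2]
contact_force: [-1.7, 0.4, 2.7]
grasp_force: 1.4
eef_pos: [564.8, -38.3, 107.2]
contact_force: [-0.5, -0.8, 4.6]
grasp_force: 1.9
```

To row units: 2 mm / 200 = 0.01.

```bash
python3 steer.py '[[[0, 0, 0, 0, 0, 0.01, 1], [0, 0, 0, 0, 0, 0, 1]]]'| grep -E 'pos|force:'; python3 steer.py '[[[0, 0, 0, 0, 0, 0.01, 1], [0, 0, 0, 0, 0, 0, 1], [0, 0, 0, 0, 0, 0, 1]]]'| grep -E 'pos|force:';python3 steer.py '[[[0, 0, 0, 0, 0, 0.005, 1], [0, 0, 0, 0, 0, 0, 1], [0, 0, 0, 0, 0, 0, 1]]]'| grep -E 'clock|pos|force:'
```

```text
eef_pos: [564.8, -38.4, 105.2]
contact_force: [-1.5, -0.5, 4.7]
grasp_force: 2.3
eef_pos: [564.8, -38.4, 103.4]
contact_force: [-1.0, -0.1, 4.9]
grasp_force: 2.7
clock: 5.28
eef_pos: [564.8, -38.3, 102.5]
contact_force: [-1.7, -0.5, 5.9]
grasp_force: 2.9
```

To row units: 0.8 mm / 200 = 0.004.

```bash
python3 steer.py '[[[0, 0, 0, 0, 0, 0.004, 1], [0, 0, 0, 0, 0, 0, 1], [0, 0, 0, 0, 0, 0, 1]]]'| grep -E 'pos|force:'; python3 steer.py '[[[0, 0, 0, 0, 0, 0.0035, 1], [0, 0, 0, 0, 0, 0, 1], [0, 0, 0, 0, 0, 0, 1]]]'| grep -E 'clock|pos|force:'; python3 -c "
from h import *
rep(0,-70,101)"
```

```text
eef_pos: [564.9, -38.3, 101.8]
contact_force: [-2.4, -0.6, 8.3]
grasp_force: 3.6
clock: 5.78
eef_pos: [564.9, -38.4, 101.7]
contact_force: [-4.8, -0.1, 14.1]
grasp_force: 6.9
clock 5.7833 local [  1.1 -69.9] z 101.7 rot [-3.141 -0.    -0.39 ] move [-1.1  0.1  0.7] F [-4.8 -0.1 14.1] open 1.0
```

To row units: -2 mm / 200 = -0.01, -0.5 mm / 200 = -0.0025.

```bash
python3 steer.py '[[[0, 0, 0, 0, 0, -0.0025, 1], [0, 0, 0, -0.0025, -0.01, 0, 1], [0, 0, 0, -0.0025, -0.01, 0, 1], [0, 0, 0, 0, 0, 0, 1]]]'| grep -E 'pos|force:'; python3 steer.py '[[[0, 0, 0, 0, -0.01, 0, 1], [0, 0, 0, 0, -0.01, 0, 1], [0, 0, 0, 0, -0.01, 0, 1], [0, 0, 0, 0, 0, 0, 1]]]'| grep -E 'clock|pos|force:'; python3 -c "
from h import *
rep(0,-37,101.8)"
```

```text
eef_pos: [566.0, -34.7, 101.9]
contact_force: [-1.4, -4.0, 7.5]
grasp_force: 3.8
clock: 6.45
eef_pos: [568.1, -29.6, 101.9]
contact_force: [-2.7, -5.4, 8.1]
grasp_force: 4.5
clock 6.45 local [  0.7 -60.6] z 101.9 rot [ 3.141e+00 -1.000e-03 -3.900e-01] move [ -0.7 -23.6   0. ] F [-2.7 -5.4  8.1] open 1.0
```

To row units: -3 mm / 200 = -0.015.

```bash
python3 steer.py '[[[0, 0, 0, 0, -0.015, 0, 1], [0, 0, 0, 0, -0.015, 0, 1], [0, 0, 0, 0, -0.015, 0, 1], [0, 0, 0, 0, 0, 0, 1]]]'| grep -E 'pos|force:'; python3 steer.py '[[[0, 0, 0, 0, -0.015, 0, 1], [0, 0, 0, 0, -0.015, 0, 1], [0, 0, 0, 0, -0.015, 0, 1], [0, 0, 0, 0, 0, 0, 1]]]'| grep -E 'clock|pos|force:'; python3 -c "
from h import *
rep(0,-37,101.8)"
```

```text
eef_pos: [571.6, -21.1, 101.9]
contact_force: [-1.7, -6.4, 8.0]
grasp_force: 4.1
clock: 7.12
eef_pos: [575.1, -12.7, 101.9]
contact_force: [-1.2, -4.9, 6.9]
grasp_force: 3.9
clock 7.1167 local [  0.7 -42.3] z 101.9 rot [ 3.141e+00 -1.000e-03 -3.900e-01] move [-0.7 -5.3  0.1] F [-1.2 -4.9  6.9] open 1.0
```

To row units: -2 mm / 200 = -0.01, -1 mm / 200 = -0.005.

```bash
python3 steer.py '[[[0, 0, 0, 0, -0.01, 0, 1], [0, 0, 0, 0, -0.005, 0, 1], [0, 0, 0, 0, 0, 0, 1]]]'| grep -E 'pos|force:'; python3 steer.py '[[[0, 0, 0, 0, -0.005, 0, 1], [0, 0, 0, 0, 0, 0, 1], [0, 0, 0, 0, 0, 0, 1]]]'| grep -E 'clock|pos|force:'; python3 -c "
from h import *
rep(0,-37,101.8)"
```

```text
eef_pos: [576.1, -10.2, 101.9]
contact_force: [-3.0, -6.4, 8.5]
grasp_force: 4.4
clock: 7.62
eef_pos: [576.4, -9.4, 101.8]
contact_force: [-3.1, -6.4, 8.4]
grasp_force: 4.7
clock 7.6167 local [  0.7 -38.7] z 101.8 rot [ 3.141e+00 -1.000e-03 -3.900e-01] move [-0.7 -1.7  0. ] F [-3.1 -6.4  8.4] open 1.0
```

To row units: -1 mm / 200 = -0.005.

```bash
python3 steer.py '[[[0, 0, 0, 0, -0.005, 0, 1], [0, 0, 0, 0, 0, 0, 1], [0, 0, 0, 0, 0, 0, 1]]]'| grep -E 'pos|force:'; python3 steer.py '[[[0, 0, 0, 0, -0.005, 0, 1], [0, 0, 0, 0, 0, 0, 1], [0, 0, 0, 0, 0, 0, 1]]]'| grep -E 'clock|pos|force:'; python3 -c "
from h import *
rep(0,-37,101.8)"
```

```text
eef_pos: [576.8, -8.5, 101.9]
contact_force: [-3.3, -7.5, 9.2]
grasp_force: 4.7
clock: 8.12
eef_pos: [577.1, -7.5, 101.9]
contact_force: [-2.5, -6.6, 8.7]
grasp_force: 4.7
clock 8.1167 local [  0.7 -36.8] z 101.9 rot [ 3.141e+00 -1.000e-03 -3.900e-01] move [-0.7  0.2  0.1] F [-2.5 -6.6  8.7] open 1.0
```

To row units: -1 mm / 200 = -0.005.

```bash
python3 steer.py '[[[0, 0, 0, 0, -0.005, 0, 1], [0, 0, 0, 0, 0, 0, 1], [0, 0, 0, 0, 0, 0, 1]]]'| grep -E 'pos|force:'; python3 steer.py '[[[0, 0, 0, 0, -0.005, 0, 1], [0, 0, 0, 0, 0, 0, 1], [0, 0, 0, 0, 0, 0, 1]]]'| grep -E 'clock|pos|force:'; python3 -c "
from h import *
rep(0,-37,101.8)
cv2.imwrite('pics/p2.png',cv2.resize(optics.grab_frame('scene')[205:305,265:385,::-1],(720,600),interpolation=3))"
```

```text
eef_pos: [577.5, -6.7, 101.8]
contact_force: [-3.8, -6.6, 8.0]
grasp_force: 4.7
clock: 8.62
eef_pos: [577.7, -6.1, 101.9]
contact_force: [-2.4, -9.6, 9.2]
grasp_force: 6.8
clock 8.6167 local [  0.7 -35.2] z 101.9 rot [ 3.14e+00 -1.00e-03 -3.90e-01] move [-0.7  1.8  0.1] F [-2.4 -9.6  9.2] open 1.0
```

View pics/p2.png

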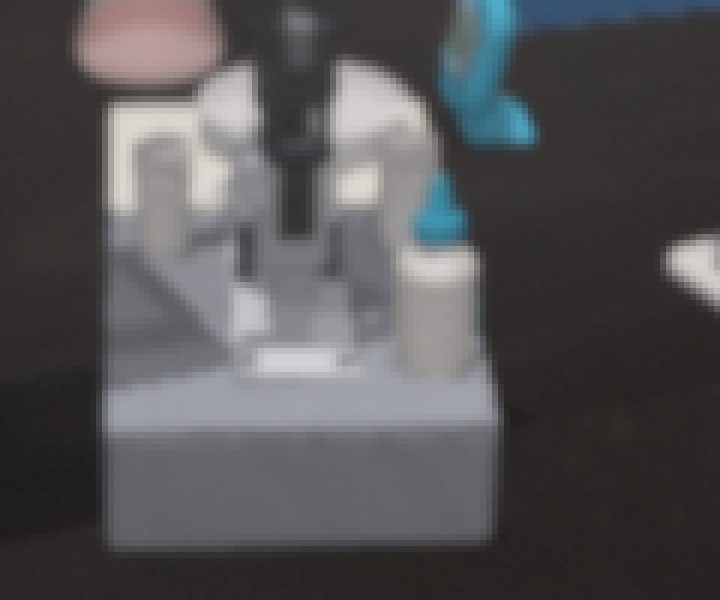

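The picture shows the rear finger (295,190) against the lug, which has moved away to home; the vials and dropper bottle are unmoved. The side force is starting to rise, so I'll confirm the stop.

To row units: -0.7 mm / 200 = -0.0035.

```bash
python3 steer.py '[[[0, 0, 0, 0, -0.0035, 0, 1], [0, 0, 0, 0, 0, 0, 1], [0, 0, 0, 0, 0, 0, 1]]]'| grep -E 'clock|pos|force:'; python3 -c "
from h import *
rep(0,-35.2,101.8)"
```

```text
clock: 8.92
eef_pos: [577.7, -6.0, 101.9]
contact_force: [-4.3, -13.0, 10.0]
grasp_force: 9.1
clock 8.9167 local [  0.6 -35.1] z 101.9 rot [ 3.139e+00 -1.000e-03 -3.900e-01] move [-0.6  0.1  0.1] F [ -4.3 -13.   10. ] open 1.0
```

To row units: 1.5 mm / 200 = 0.0075.

```bash
python3 steer.py '[[[0, 0, 0, 0, 0.0075, 0, 1], [0, 0, 0, 0, 0.0075, 0, 1], [0, 0, 0, 0, 0, 0, 1]]]'| grep -E 'pos|force:'; python3 steer.py '[[[0, 0, 0, 0, 0, -0.015, 1], [0, 0, 0, 0, 0, -0.015, 1], [0, 0, 0, 0, 0, -0.015, 1], [0, 0, 0, 0, 0, -0.02, 1], [0, 0, 0, 0, 0, 0, 1]]]'| grep -E 'pos|force:'; python3 steer.py '[[[0, 0, 0, 0, 0, -0.1, 1], [0, 0, 0, 0, 0, -0.15, 1], [0, 0, 0, 0, 0, -0.2, 1], [0, 0, 0, 0, 0, -0.2, 1], [0, 0, 0, 0, 0, 0, 1]]]'| grep -E 'pos|force:'; python3 steer.py '[[[0, 0, 0, -0.2, 0, 0, 1], [0, 0, 0, -0.2, 0, 0, 1], [0, 0, 0, -0.2, 0, 0, 1], [0, 0, 0, -0.2, 0, 0, 1], [0, 0, 0, -0.2, 0, 0, 1]]]'| grep -E 'clock|pos'; python3 steer.py '[[[0, 0, 0, 0, 0.2, 0, 1], [0, 0, 0, 0, 0.2, 0, 1], [0, 0, 0, 0, 0.2, 0, 1], [0, 0, 0, 0, 0.2, 0, 1], [0, 0, 0, 0, 0.2, 0, 1]]]'| grep -E 'clock|pos';python3 steer.py '[[[0, 0, 0, 0, 0.2, 0, 1], [0, 0, 0, 0, 0.2, 0, 1], [0, 0, 0, 0, 0.2, 0, 1], [0, 0, 0, 0, 0, 0, 1], [0, 0, 0, 0, 0, 0, 1]]]'| grep -E 'clock|pos'
python3 -c "
from h import *
for n in('scene','top'): cv2.imwrite('pics/%s3.png'%n,optics.grab_frame(n)[:,:,::-1])
a=cv2.imread('pics/top3.png')[195:295,250:390]; b=cv2.imread('pics/scene3.png')[205:300,265:365]
c=np.zeros((560,800,3),'u1');c[:400,:560]=cv2.resize(a,(560,400),interpolation=3);c[:228,560:]=cv2.resize(b,(240,228),interpolation=3)
cv2.imwrite('pics/c3.png',c)
cv2.imwrite('pics/topc3.png',cv2.resize(a,(784,560),interpolation=3))"
```

```text
eef_pos: [577.6, -6.7, 101.9]
contact_force: [-0.1, 0.4, 6.0]
grasp_force: 3.1
eef_pos: [576.6, -6.8, 114.7]
contact_force: [0.8, 0.0, -0.2]
grasp_force: 0.0
eef_pos: [580.1, -6.9, 251.7]
contact_force: [1.2, -0.4, 1.3]
grasp_force: 0.0
clock: 10.42
eef_pos: [389.4, 69.4, 243.5]
clock: 10.83
eef_pos: [314.3, -116.6, 244.1]
clock: 11.25
eef_pos: [268.6, -228.2, 243.9]
```

View pics/topc3.png

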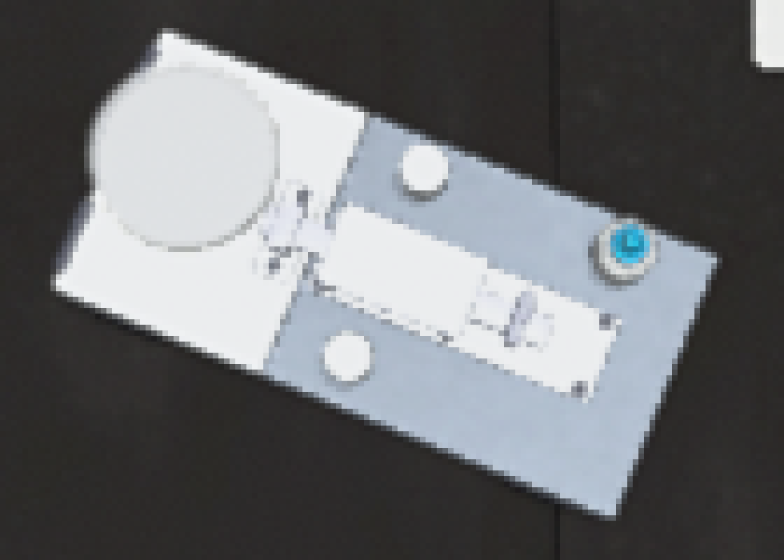

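View pics/c3.png

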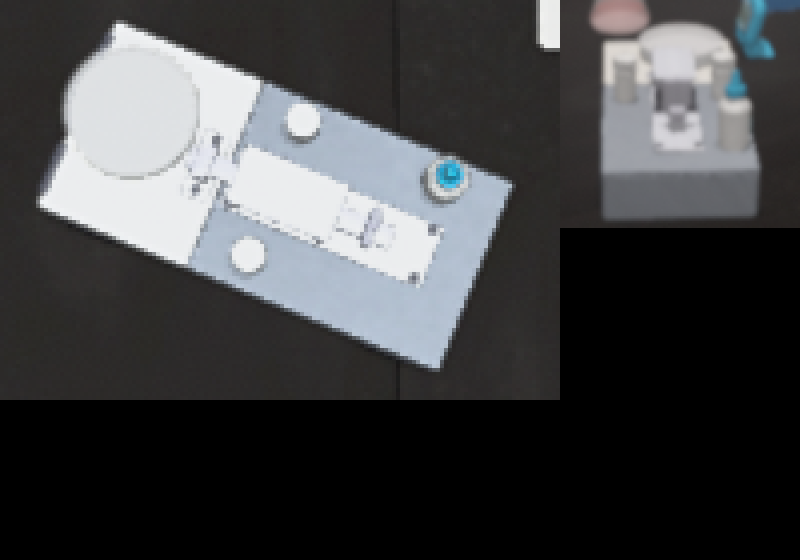

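The bolt now reaches into the keeper, with the lug at (522,318). The catch plate is back at its original pixels, and the bystanders haven't moved. I'll check the slide, then hand in.

```bash
python3 -c "
from h import *
y=(L.T@(plane('top',T(522,318),113)[:2]-M))[1]; print('bolt',y-4+109)
s=r.sense();print(s['contact_force'].round(1),abs(s['qvel']).max())
if y-4+109>27: print(order.sign_off())"
```

```text
bolt 29.86367135127992
[0.3 0.7 0.5] 0.042620210335474806
the job is handed in; nothing more can be done
None
```

The locker is locked and the job is handed in: the bolt is home in the keeper (about 29.9 mm), the catch is back up, and nothing around it was moved.

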